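# Refit the belt pulley and hold the tensioner wound

### The job

The belt drive of the rice former is being put back together after washing. Take the large flanged pulley from the sloping drying stand, set it flange down and flat in the round pocket of the drive deck and let go of it; then, with the fingers on the upright steel post at the free end of the spring-loaded tensioner arm, swing the arm forward against its spring until it is fully on its stop and finish while still holding it there, so that a colleague can loop the belt on. Leave the pulley seated and everything else on the table where it is.

Things in the scene. Friction and masses are not known exactly. Their poses are not given: they have to be found in the camera images.
- pulley: Large white flanged belt pulley, about 0.14 kg: flange 56 mm diameter, 6 mm thick; toothed hub 40 mm diameter (41 over the teeth); 44 mm high overall. Origin: centre of the flange's flat outer face; z runs from there along the axis to the hub's free end. Starts on the stand's slope, flange against it, hub end leaning 30 degrees towards the stand's low front (-x), against two pegs.
- rack: Fixed grey drying stand, 100 x 100 mm, on the robot's right. Origin: centre of the underside, z up. Its top slopes 30 degrees, low at its -x side, surface 40 mm above the table at the middle. Two steel pegs 8 mm thick stand 10 mm out of the slope downhill of the pulley, 32 mm from its axis, 40 degrees either side of straight downhill; the pulley's sides along the stand's y are free.
- drive: Fixed drive deck: white housing, aluminium top, 260 (x) x 300 (y) mm, top face 50 mm above the table. Origin: centre of the underside, z up, front -x. On top: the pocket; a fixed motor sprocket, 48 mm diameter, 36 mm high, at x 90, y -40 mm; the tensioner's pivot at x 0, y 10 mm; two stop pins 14 mm thick, 24 mm high.
- pocket (a point): Centre of the floor of the round blind pocket in the deck, at x -20, y -90 mm in the drive's frame: 60 mm diameter, 8 mm deep, floor 42 mm above the table. Axes as the drive's. Once seated, the pulley's hub end stands 36 mm above the deck.
- pivot (a point): Point on the vertical axis of the tensioner arm, at the deck's top face (50 mm above the table).
- tension_arm (a joint): Angle of the steel tensioner arm (two cage plates 25 mm wide, 18 to 38 mm above the deck, post 115 mm from the pivot axis), rad. 0 at rest: arm points 125 degrees anticlockwise from drive +x, from above. Grows clockwise, the post going forward (drive +x), to the stop at 1.05. Spring always returns it to 0: 0.28 N m at rest, 0.85 N m at the stop (2.4 to 7.4 N at the post).
- post: The upright round steel post on the free end of the tensioner arm: 16 mm in diameter, 48 mm high, smooth. Origin: centre of its foot, on the arm's upper plate, 88 mm above the table; z up along it, top 136 mm above the table. It travels with the arm and spins freely about its own axis.
- pan: Bystander: open steel pan 100 x 100 x 50 mm, on the robot's right (in one of the two places, the stand in the other). Origin: centre of the underside.
- spare_pulley: Bystander: smaller white flanged pulley, flange 38 mm, 30 mm high, standing flange down on the table. Origin: centre of the underside.
- spray: Bystander: white spray bottle with a red collar, 74 mm in diameter, 205 mm high. Origin: centre of the underside.
- screwdriver: Bystander: screwdriver lying on the left of the deck, beyond the spray bottle. Origin: under its middle.
- brush: Bystander: brush lying beyond the deck. Origin: under its middle.
- grease_jar: Bystander: white jar, 56 mm in diameter, 60 mm high. Origin: centre of the underside.
- tub: Bystander: open white plastic tub 120 x 120 x 60 mm at the right, beyond the stand and pan. Origin: centre of the underside.
Not all that is in view belongs to the job. Leave any blue or brown look-alike of the pulley alone.

How it is judged (in metres and radians):
On the way, in this order (a step that is already met when the one before it is completed fails the run):
1. the large pulley lies flange down, flat in the pocket, and the fingers have let go of it (horizontal distance between pulley and pocket below 0.005 m and z of pulley in the frame of pocket between -0.004 and 0.003 m and angle between pulley's own z axis and vertical below 0.08 rad and contact force between pulley and the fingers below 0.05 N and linear speed of pulley below 0.03 m/s), for 0.2 s.
2. the tensioner arm is wound to its stop by the fingers on its post (value of joint tension_arm above 0.99 rad and contact force between post and the fingers above 1 N and horizontal distance between pulley and pocket below 0.005 m and z of pulley in the frame of pocket between -0.004 and 0.003 m and angle between pulley's own z axis and vertical below 0.08 rad), for 0.2 s.
At the end, for the whole second after the job is handed in: The tensioner arm is on its stop (joint above 0.99 of 1.05 rad) and still, held there by the fingers pressing on its post (more than 1 N); the large pulley sits untouched in the pocket, flange down (axis within 0.08 rad of upright), within 5 mm of the pocket's centre and 3 mm of its floor (all of step 2 and velocity of joint tension_arm below 0.1 rad/s and contact force between pulley and the fingers below 0.05 N); the arm keeps its last pose, push and grip.
It fails at once if a bystander (pan, small pulley, spray bottle, screwdriver, brush, jar or tub) is pushed aside by more than 30 mm (distance of any of pan, spare_pulley, spray, screwdriver, brush, grease_jar, tub from where it was at the start of the episode above 0.03 m).
It also fails if it takes over 64 s, if anything falls off the work surface, if the arm or the gripper's body presses on something with over 40 N, if the wrist force passes 120 N, or if a joint passes its speed limit or range.

### The arm

A 6-joint arm with a two-finger parallel gripper is mounted at the origin on the work surface. World frame = base frame: x ahead of the robot, y to its left, z up, the work surface at z = 0. Lengths are in mm, angles in rad, forces in N, time in s.
With the tool pointing down it reaches from about 250 to 775 mm from the base axis. Payload 8.9 kg.
Tool frame: the origin (TCP) lies on the centre line of the jaws, within the pads' length; the fingertips stand tip_reach ahead of it and the grasp point (between the pads) lies 8 mm behind it (tip_reach is the distance from the TCP to the fingertips, in mm); z points along the fingers, y is the direction in which the jaws open and shut (so a half turn about z gives the same grasp; the last joint's range is limited). The gripper opens to 85 mm and grips with 20 to 120 N. Pads are 22 mm wide; open, the fingers measure 114 mm over their backs; the gripper's body (76 mm by 85 mm) begins 54 mm behind the grasp point. The pads swing forward as they close: fully open they stand 13 mm farther back than shut.
Start: joints at [1.124, 0.291, -0.153, 1.127, 0, 1.431], TCP at [159.049, 500.327, 242.305] pointing down, gripper open.
Joint ranges: [-2.52, 2.52], [-0.91, 1.74], [-1.3, 1.37], [-1.96, 2.02], [-1.52, 1.47], [-3.14, 3.14]. Speed limits (rad/s): [2.22, 2.22, 2.79, 3.14, 3.14, 3.14].

### API

Orientations are given as a rotation vector (axis times angle).
In Python, from workcell import * gives the robot as it stands.
- The arm moves only by the shell command python3 -m inch 'ROWS' [FORCE]. ROWS is JSON, a list of rows, each an object with "rot": the turn, a rotation vector about the tool's x, y, z in rad, a list of three; "xyz": the shift along the tool's x, y, z in m, a list of three; "hand": the opening, from 0 (shut) to 1 (fully open). In form: [{"rot": [wx, wy, wz], "xyz": [tx, ty, tz], "hand": hand}, ...]. A call has 1 to 5 rows; each row is the pose to reach, as a shift and turn from the pose commanded when the call began, along the tool's axes at that moment; what a row does not reach only later rows make up. A row lasts 1/8 s, in which the tool goes at most 62.5 mm and 10.7 degrees, less where a joint would pass 70% of its speed; a pose out of reach is approached as far as the arm can. A call with a gripper value outside its range is refused whole. The fingers move at their own pace and stop on an object; FORCE is the grip in N (left out, the last holds). Time passes only in rows, so rows that repeat a pose let the fingers close. It gives the time, the measured TCP pose, the force and the opening at its end, in the units of the state.
- read_state(): the state, without advancing time (a new reading comes with each control period).
- snapshot(name): name is "scene" or "side" or "wrist"; returns (picture, depth): 420x560x3 uint8, red, green, blue; 420x560 float32, mm along the optical axis (not along the pixel's ray), 0 where there is no reading.
- get_calibration(name): a dict with "mtx" (3x3 intrinsics, pixels), "cam_to_world" (4x4, takes a point from camera to world coordinates). Camera axes: x right, y down, z forward; pixel columns grow to the right and rows downward; lengths in mm; the calibration is good to about 2 mm. A picture is of the moment at which its call begins: read the wrist's pose just before it. get_calibration takes no time and is no camera call; for the wrist camera it gives the pose at the moment of the call.
- close_job(): hands the job in, once; it reports no verdict.
The state is a dict: "t": time; "q": joint angles; "dq": joint speeds; "tau": joint torques, N m; "eef_pos": TCP position; "tool_rot": TCP orientation; "wrist_force": force on the tool from outside, world axes, zero at the start; "torque": the same for the moment, N m; "gripper_width": opening from 0.0 (shut) to 1.0 (fully open).
Only numpy, scipy, OpenCV 4.12 (cv2) and the standard library are available. Lean on these libraries where they do the work, as an engineer would, in place of code of your own. Each camera call takes 0.05 s, during which the arm holds its last target.

## Working session

There is one attempt and no reset: what is moved stays moved. The work goes in short steps, Python scripts to look and compute and a shell command to move; the robot and the scene stay as the last step left them, time stands still between calls to the robot, and variables do not carry over. Pictures are saved under pics/ and viewed, and the job is handed in when it is done.

```bash
ls; mkdir -p pics; python3 - <<'E'
from workcell import *
import cv2,numpy as np
s=read_state();print(s)
for n in ["scene","side","wrist"]:
    c=get_calibration(n);print(n,c)
    p,d=snapshot(n);cv2.imwrite(f"pics/{n}0.png",p[:,:,::-1]);np.save(f"pics/{n}0.npy",d)
E
```

```text
pics
{'t': 0.0, 'q': array([ 1.12367614e+00,  2.91267754e-01, -1.54139213e-01,  1.12667354e+00,
       -1.67746074e-07,  1.43147434e+00]), 'dq': array([ 0.0008716 , -0.00077576,  0.00024645,  0.00084814,  0.00087359,
       -0.0005312 ]), 'tau': array([-1.39267002e-03, -5.37152088e+01,  3.31366932e+01,  1.60617172e-02,
       -4.00092113e-04,  5.46386786e-06]), 'eef_pos': array([158.87871736, 499.94204248, 241.73398178]), 'tool_rot': array([-4.81525015e-01, -3.10409460e+00,  1.93093683e-03]), 'wrist_force': array([ 0.31656014, -1.18263931, -0.16543884]), 'torque': array([ 0.02877786, -0.00423664, -0.06059114]), 'gripper_width': 1.0023393226266462}
scene {'mtx': array([[455.94362693,   0.        , 279.68252269],
       [  0.        , 455.94362693, 209.34846362],
       [  0.        ,   0.        ,   1.        ]]), 'cam_to_world': array([[-1.33225315e-01,  6.84321563e-01, -7.16906559e-01,
         1.60344790e+03],
       [ 9.91074596e-01,  9.54236996e-02, -9.30884632e-02,
         1.66992395e+02],
       [ 4.70743346e-03, -7.22909618e-01, -6.90926569e-01,
         1.06844580e+03],
    
[... 435 characters left out ...]
,
       [-1.81843362e-02, -7.17608364e-01, -6.96209426e-01,
         8.26526840e+02],
       [ 0.00000000e+00,  0.00000000e+00,  0.00000000e+00,
         1.00000000e+00]])}
wrist {'mtx': array([[301.96187719,   0.        , 278.57545692],
       [  0.        , 301.96187719, 214.4470015 ],
       [  0.        ,   0.        ,   1.        ]]), 'cam_to_world': array([[ 3.02741723e-01,  9.04134592e-01,  3.01476513e-01,
         8.17671797e+01],
       [ 9.53070566e-01, -2.86536833e-01, -9.77401598e-02,
         5.24739438e+02],
       [-1.98613412e-03,  3.16918416e-01, -9.48450723e-01,
         3.73581773e+02],
       [ 0.00000000e+00,  0.00000000e+00,  0.00000000e+00,
         1.00000000e+00]])}
```

View pics/scene0.png

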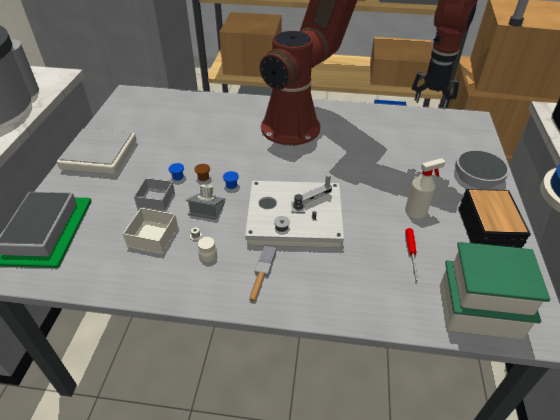

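View pics/side0.png

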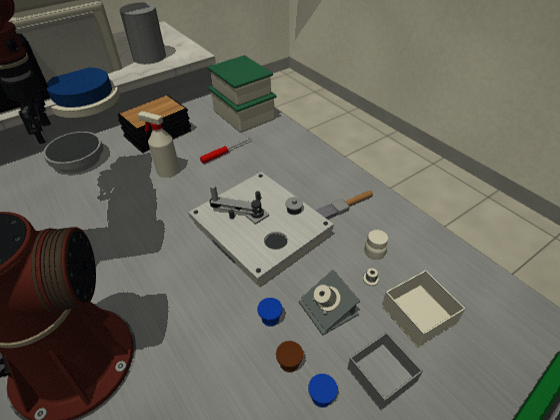

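View pics/wrist0.png

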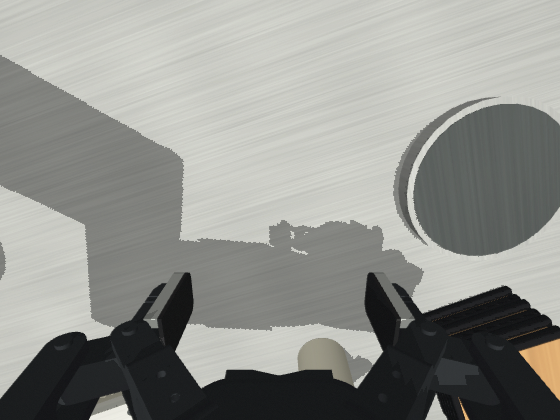

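Candidates: white pulley on the stand, scene (207,192) / side (325,296). Others are the small spare at scene (195,233), blue (177,171) and (231,180), brown (203,172), and the motor sprocket at (282,224). By the description (white, on the stand) I choose the first one. Next is a close crop of it.

```bash
python3 - <<'E'
import cv2
a=cv2.imread("pics/side0.png");b=cv2.imread("pics/scene0.png")
cv2.imwrite("pics/c1.png",cv2.resize(a[260:345,285:375],None,fx=6,fy=6,interpolation=cv2.INTER_CUBIC))
cv2.imwrite("pics/c2.png",cv2.resize(a[165:285,180:340],None,fx=5,fy=5,interpolation=cv2.INTER_CUBIC))
cv2.imwrite("pics/c3.png",cv2.resize(b[165:255,180:350],None,fx=4.7,fy=4.7,interpolation=cv2.INTER_CUBIC))
E
```

```text
(no output)
```

View pics/c1.png

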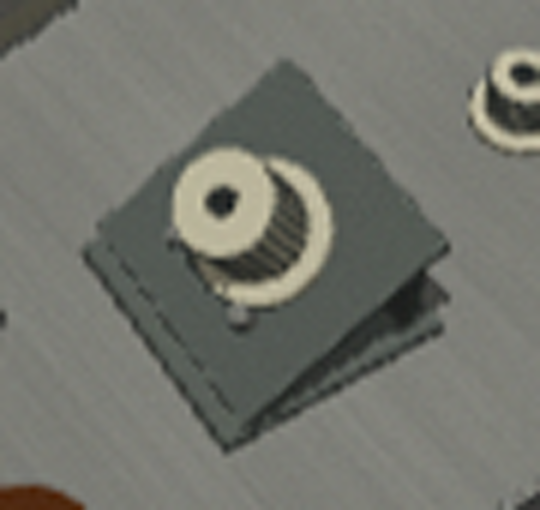

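View pics/c2.png

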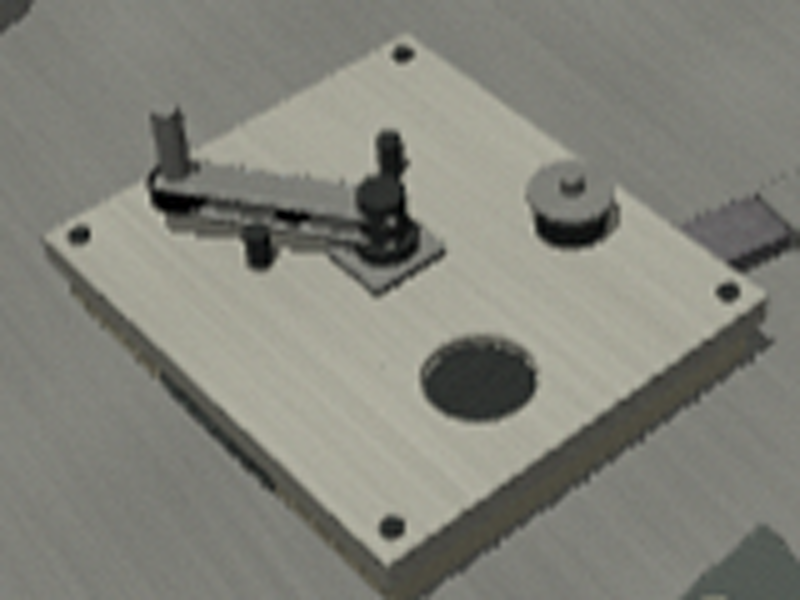

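View pics/c3.png

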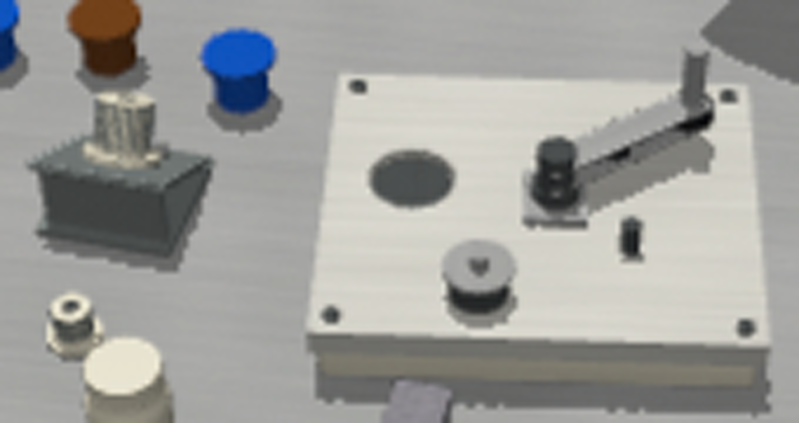

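```bash
cat > h.py <<'E'
from workcell import *
import cv2,numpy as np
from scipy.spatial.transform import Rotation as R
def ray(c,uv):
    uv=np.atleast_2d(uv).astype(float);d=np.c_[uv,np.ones(len(uv))]@np.linalg.inv(c['mtx']).T
    T=c['cam_to_world'];return T[:3,3],d@T[:3,:3].T
def onz(c,uv,z):
    o,d=ray(c,uv);return o+d*((z-o[2])/d[:,2])[:,None]
def pts(c,dep):
    v,u=np.mgrid[:420,:560];o,d=ray(c,np.c_[u.ravel(),v.ravel()]);return (o+d*dep.reshape(-1,1)).reshape(420,560,3)
def two(c1,a,c2,b):
    o1,d1=ray(c1,a);o2,d2=ray(c2,b);d1=d1[0];d2=d2[0]
    t=np.linalg.lstsq(np.c_[d1,-d2],o2-o1,rcond=None)[0]
    p=o1+d1*t[0];q=o2+d2*t[1];return (p+q)/2,np.linalg.norm(p-q)
def proj(c,p):
    T=np.linalg.inv(c['cam_to_world']);p=np.atleast_2d(p)@T[:3,:3].T+T[:3,3];p=p@c['mtx'].T;return p[:,:2]/p[:,2:]
E
python3 - <<'E'
from h import *
np.set_printoptions(precision=1,suppress=True)
cs={n:get_calibration(n) for n in("side","scene")}
for n,box in (("side",(255,220,300,260)),("scene",(250,190,285,215))):
    im=cv2.imread(f"pics/{n}0.png");x0,y0,x1,y1=box
    g=cv2.cvtColor(im,cv2.COLOR_BGR2GRAY)[y0:y1,x0:x1]
    m=(g<130).astype(np.uint8)
    cn=max(cv2.findContours(m,cv2.RETR_EXTERNAL,cv2.CHAIN_APPROX_NONE)[0],key=cv2.contourArea)
    e=cv2.fitEllipse(cn);uv=np.array(e[0])+[x0,y0]
    w=onz(cs[n],cn[:,0]+[x0,y0],50);print(n,e,uv,onz(cs[n],uv,50),cv2.minEnclosingCircle(w[:,:2].astype(np.float32)))
# screws
S=np.array([[403,54],[79,234],[728,291],[391,527]])/5+[180,165]
C=np.array([[358,87],[728,96],[331,315],[745,328]])/4.7+[180,165]
print(onz(cs['side'],S,50));print(onz(cs['scene'],C,50))
# sprocket tops/post top
d=np.load("pics/side0.npy");P=pts(cs['side'],d)
for nm,(u,v) in dict(hub=(319,296),hub2=(326,290),slope=(335,320),slope2=(335,275),deck=(250,240),post=(213,188),motor=(294,200),table=(400,180)).items(): print(nm,P[v,u],d[v,u])
im=cv2.imread("pics/side0.png")
# rack corner points
K=np.array([[285,62],[448,247],[232,425],[98,228]])/6+[285,260]
print("rack slope corners px",K)
for k in K: print(k,P[int(k[1]),int(k[0])])
m=np.zeros((420,560),np.uint8);cv2.ellipse(m,(int(285+222/6),int(260+202/6)),(6,7),0,0,360,1,-1)
Q=P[(m>0)];print(Q[:,2].min(),Q[:,2].max());c=np.median(Q,0);print(c)
q=Q[np.abs(Q-c).max(1)<40];A=np.c_[q[:,:2],np.ones(len(q))];k=np.linalg.lstsq(A,q[:,2],rcond=None)[0];n=np.array([-k[0],-k[1],1]);print("hub normal",n/np.linalg.norm(n),c)
# slope plane
m=np.zeros((420,560),np.uint8);cv2.fillPoly(m,[np.array([[345,292],[355,300],[330,322],[326,318]])],1)
q=P[m>0];A=np.c_[q[:,:2],np.ones(len(q))];k=np.linalg.lstsq(A,q[:,2],rcond=None)[0];n=np.array([-k[0],-k[1],1]);print("slope n",n/np.linalg.norm(n),q.mean(0),k)
E
```

```text
side ((20.45832061767578, 20.311552047729492), (16.946895599365234, 22.962984085083008), 85.74308776855469) [275.5 240.3] [[518.4 -17.2  50. ]] ((518.664794921875, -16.687084197998047), 30.348735809326172)
scene ((17.185989379882812, 12.569957733154297), (11.168570518493652, 16.55562973022461), 89.57176971435547) [267.2 202.6] [[520.4 -15.2  50. ]] ((520.3450927734375, -15.028656959533691), 28.553010940551758)
[[632.1 219.8  50. ]
 [403.8 198.7  50. ]
 [659.4 -47.7  50. ]
 [430.3 -70.2  50. ]]
[[430.5 -67.3  50. ]
 [403.1 201.2  50. ]
 [659.  -45.8  50. ]
 [633.4 222.9  50. ]]
hub [ 488.8 -223.4   74.6] 883.24536
hub2 [ 507.  -224.7   82.7] 884.31464
slope [ 497.6 -270.6   30.9] 889.5054
slope2 [ 560.  -196.2   63.5] 936.2102
deck [467.4  23.3  49.2] 1037.3394
post [452.2 166.1 133.7] 1056.3073
motor [626.1  46.6  82.4] 1093.1366
table [1783.5  516.7 -749.9] 2424.8362
rack slope corners px [[332.5 270.3]
 [359.7 301.2]
 [323.7 330.8]
 [301.3 298. ]]
[332.5 270.3] [ 565.  -180.3   61.6]
[359.7 301.2] [ 556.  -279.6   62.8]
[323.7 330.8] [ 472.2 -262.5    3.3]
[301.3 298. ] [ 486.5 -165.    -1.9]
68.67419343554059 826.5268398436963
[ 497.7 -223.4   77.8]
hub normal [-0.5  0.1  0.9] [ 497.7 -223.4   77.8]
slope n [-0.1  0.9  0.4] [ 522.3 -258.9   46.8] [   0.2   -2.2 -627.7]
```

```bash
python3 - <<'E'
from h import *
import workcell
np.set_printoptions(precision=3,suppress=True)
print([x for x in dir(workcell) if not x.startswith('_')]); print(getattr(workcell,'tip_reach',None))
s=read_state();r=R.from_rotvec(s['tool_rot']).as_matrix();print(r)
cs={n:get_calibration(n) for n in("side","scene")}
print(two(cs['side'],[322,293.7],cs['scene'],[207.2,186.3]))
# spray foot-ish, post top
print(two(cs['side'],[152,120],cs['scene'],[430,167]), two(cs['side'],[180+167/5,165+112/5],cs['scene'],[180+696/4.7,165+52/4.7]))
print(onz(cs['scene'],[[420,215],[195,238]],0), onz(cs['side'],[[164,172]],0))
# candidate hub centre for known height on slope
P=pts(cs['side'],np.load("pics/side0.npy"))
im=cv2.imread("pics/side0.png");g=im.min(2)
print(get_calibration('wrist')['cam_to_world'][:3,3]-s['eef_pos'], r.T@(get_calibration('wrist')['cam_to_world'][:3,3]-s['eef_pos']))
E
```

```text
['IKError', 'close_job', 'get_calibration', 'read_state', 'snapshot', 'tip_reach']
11.0
[[-0.953  0.303 -0.   ]
 [ 0.303  0.953 -0.001]
 [ 0.    -0.001 -1.   ]]
(array([ 497.043, -221.581,   75.015]), np.float64(3.0311943526296345))
(array([433.666, 486.257, 186.22 ]), np.float64(1.3464654536986256)) (array([455.628, 173.57 , 129.974]), np.float64(2.882680301765938))
[[ 457.005  492.984    0.   ]
 [ 662.638 -225.999    0.   ]] [[423.978 478.306  -0.   ]]
[-77.125  24.746 131.785] [  81.014    0.086 -131.775]
```

The crop confirms it: white toothed pulley leaning on the slope, hub end at side (322,294). Stereo puts the hub end at about (497,-222,77), which matches the stand geometry. I'll go to a standoff for a wrist look.

```bash
cat >> h.py <<'E'
def frame(z,y):
    z=np.array(z,float);z/=np.linalg.norm(z);y=np.array(y,float);y-=z*(y@z);y/=np.linalg.norm(y)
    return np.c_[np.cross(y,z),y,z]
def delta(p,M,s=None):
    s=s or read_state();r=R.from_rotvec(s['tool_rot']).as_matrix()
    x=r.T@(np.array(p)-s['eef_pos'])/1000;w=R.from_matrix(r.T@M).as_rotvec()
    print("rot",np.round(w,4).tolist(),"xyz",np.round(x,4).tolist(),"mm",round(np.linalg.norm(x)*1000,1),"deg",round(np.degrees(np.linalg.norm(w)),1))
E
python3 - <<'E'
from h import *
a=np.array([-.498,.045,.866])
delta(np.array([519,-224,39])+a*150+[-10,0,40],frame(-a,[.09,.996,0]))
E
```

```text
rot [-0.0579, -0.5218, -0.2124] xyz [-0.4798, -0.6001, 0.0335] mm 769.0 deg 32.4
```

```bash
python3 -m inch '[{"rot":[0,0,0],"xyz":[-0.48,-0.6,0.0],"hand":1},{"rot":[0,0,0],"xyz":[-0.48,-0.6,0.0],"hand":1},{"rot":[0,0,0],"xyz":[-0.48,-0.6,0.0],"hand":1},{"rot":[0,0,0],"xyz":[-0.48,-0.6,0.0],"hand":1},{"rot":[0,0,0],"xyz":[-0.48,-0.6,0.0],"hand":1}]' 40
python3 - <<'E'
from h import *
a=np.array([-.498,.045,.866])
delta(np.array([519,-224,39])+a*150+[-10,0,40],frame(-a,[.09,.996,0]))
E
```

```text
t: 0.78
eef_pos: [271.4, 206.9, 242.4]
tool_rot: [0.48, 3.104, 0.0]
wrist_force: [1.7, 0.5, 0.9]
gripper_width: 0.999
rot [-0.0565, -0.5208, -0.212] xyz [-0.2834, -0.3551, 0.0335] mm 455.6 deg 32.4
```

```bash
python3 -m inch '[{"rot":[-0.056,-0.52,-0.212],"xyz":[-0.283,-0.355,0.033],"hand":1},{"rot":[-0.056,-0.52,-0.212],"xyz":[-0.283,-0.355,0.033],"hand":1},{"rot":[-0.056,-0.52,-0.212],"xyz":[-0.283,-0.355,0.033],"hand":1},{"rot":[-0.056,-0.52,-0.212],"xyz":[-0.283,-0.355,0.033],"hand":1},{"rot":[-0.056,-0.52,-0.212],"xyz":[-0.283,-0.355,0.033],"hand":1}]'
python3 - <<'E'
from h import *
a=np.array([-.498,.045,.866])
delta(np.array([519,-224,39])+a*150+[-10,0,40],frame(-a,[.09,.996,0]))
E
```

```text
t: 1.4
eef_pos: [365.7, -31.9, 222.4]
tool_rot: [0.12, 2.62, -0.03]
wrist_force: [0.6, 0.3, 0.1]
gripper_width: 0.997
rot [0.0004, -0.0048, -0.0016] xyz [-0.0674, -0.1783, 0.0538] mm 198.1 deg 0.3
```

```bash
python3 -m inch '[{"rot":[0,-0.004,0],"xyz":[-0.067,-0.178,0.054],"hand":1},{"rot":[0,-0.004,0],"xyz":[-0.067,-0.178,0.054],"hand":1},{"rot":[0,-0.004,0],"xyz":[-0.067,-0.178,0.054],"hand":1},{"rot":[0,-0.004,0],"xyz":[-0.067,-0.178,0.054],"hand":1},{"rot":[0,-0.004,0],"xyz":[-0.067,-0.178,0.054],"hand":1}]'
python3 - <<'E'
from h import *
s=read_state();c=get_calibration('wrist');p,d=snapshot('wrist');cv2.imwrite("pics/w1.png",p[:,:,::-1]);np.save("pics/w1.npy",d)
np.savez("pics/w1c.npz",**c);print(s['eef_pos'],s['q'])
E
```

```text
t: 2.02
eef_pos: [433.6, -215.8, 207.1]
tool_rot: [0.123, 2.621, -0.028]
wrist_force: [-0.5, 0.9, 0.6]
gripper_width: 1.0
[ 433.63678412 -215.84011386  207.14824407] [-0.84027933 -0.06452136 -0.80938332  0.43190885  0.34571158 -0.67644147]
```

View pics/w1.png

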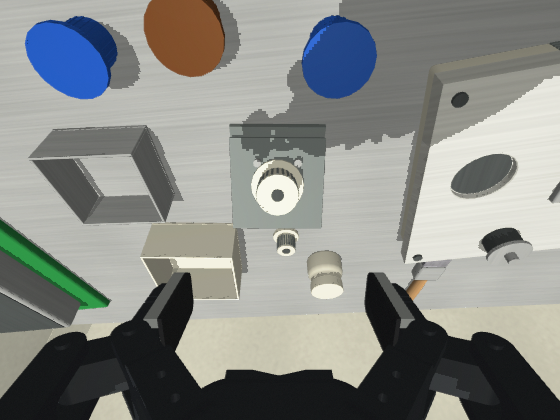

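The wrist view shows the pulley on the stand, bore at (277,195), pegs at (257,163) and (299,163), and the pocket at (483,175).

```bash
python3 - <<'E'
from h import *
np.set_printoptions(precision=2,suppress=True)
im=cv2.imread("pics/w1.png");c=dict(np.load("pics/w1c.npz"));d=np.load("pics/w1.npy");P=pts(c,d)
cv2.imwrite("pics/w1z.png",cv2.resize(im[115:240,220:340],None,fx=4.8,fy=4.8,interpolation=cv2.INTER_CUBIC))
def plane(q):
    m=q.mean(0);n=np.linalg.svd(q-m)[2][2];n*=np.sign(n[2]);r=(q-m)@n;k=abs(r)<3*np.median(abs(r))+.1
    q=q[k];m=q.mean(0);n=np.linalg.svd(q-m)[2][2];n*=np.sign(n[2]);return n,m,((q-m)@n).std()
# slope: grey region
poly=[np.array([[238,170],[247,170],[250,215],[240,222]]),np.array([[308,170],[318,170],[316,222],[304,215]])]
m=np.zeros((420,560),np.uint8);cv2.fillPoly(m,poly,1);print("slope",plane(P[(m>0)&(d>0)]))
m=np.zeros((420,560),np.uint8);cv2.circle(m,(277,195),16,1,-1);cv2.circle(m,(277,195),8,0,-1);print("hub",plane(P[(m>0)&(d>0)]))
hsv=cv2.cvtColor(im,cv2.COLOR_BGR2HSV)
g=im.min(2);m=(g>150).astype(np.uint8);m[:,:220]=0;m[:,340:]=0;m[:115]=0;m[226:]=0
for cn in cv2.findContours(m,cv2.RETR_LIST,cv2.CHAIN_APPROX_NONE)[0]:
    if len(cn)>20: print(len(cn),cv2.fitEllipse(cn))
print(P[195,290],P[195,265],P[208,277])
E
```

```text
slope (array([-0.5 ,  0.05,  0.87]), array([ 529.41, -223.12,   45.99]), np.float64(0.6332314802295826))
hub (array([-0.5 ,  0.04,  0.87]), array([ 497.17, -222.96,   78.24]), np.float64(0.6435984111325407))
36 ((301.82574462890625, 212.80616760253906), (6.6132307052612305, 12.070313453674316), 149.21578979492188)
38 ((277.1318664550781, 195.0954132080078), (13.186847686767578, 13.913065910339355), 64.33284759521484)
22 ((297.82867431640625, 162.91412353515625), (5.675182819366455, 8.261332511901855), 105.40351867675781)
206 ((331.0472106933594, 191.98941040039062), (17.609357833862305, 104.63251495361328), 1.8488134145736694)
615 ((255.6798553466797, 185.9393310546875), (77.89923095703125, 130.2263641357422), 148.8818817138672)
[ 497.76 -210.75   78.81] [ 497.11 -234.33   77.18] [ 508.92 -224.08   83.92]
```

View pics/w1z.png

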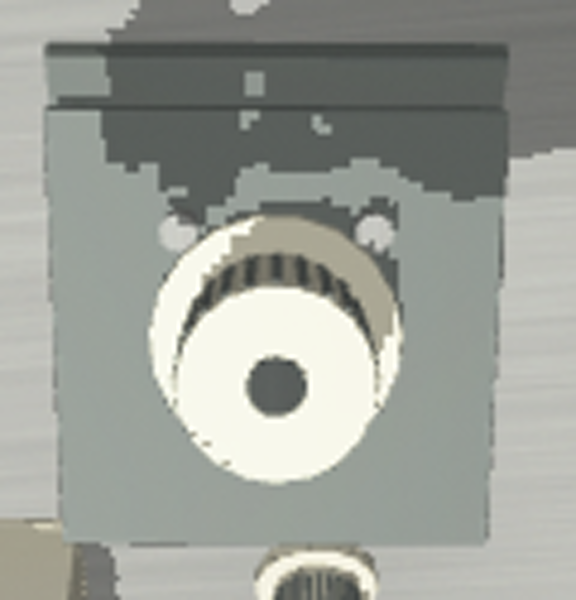

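```bash
python3 - <<'E'
from h import *
np.set_printoptions(precision=1,suppress=True)
c=dict(np.load("pics/w1c.npz"));s=read_state();r=R.from_rotvec(s['tool_rot']).as_matrix()
for zt in(11,5,-2,-8,-20):
    print(zt,[proj(c,s['eef_pos']+r@np.array([x,42.5,zt]))[0] for x in(-11,0,11)])
d=np.load("pics/w1.npy");P=pts(c,d)
for u,v in [(378,285),(375,300),(395,330),(182,285)]: print(u,v,r.T@(P[v,u]-s['eef_pos']))
cv2.imwrite("pics/w1f.png",cv2.resize(cv2.imread("pics/w1.png")[250:400,340:460],None,fx=4,fy=4))
a=-r[:,2];delta(np.array([497.2,-223,78.2])+np.array([-.499,.045,.866])*40,frame([.499,-.045,-.866],[.09,.996,0]))
E
```

```text
11 [array([358.7, 291.8]), array([360.4, 273.9]), array([362.2, 255.1])]
5 [array([361.6, 298.2]), array([363.4, 279.8]), array([365.4, 260.5])]
-2 [array([365.2, 306.3]), array([367.2, 287.2]), array([369.3, 267.2])]
-8 [array([368.5, 313.8]), array([370.7, 294.2]), array([373. , 273.5])]
-20 [array([376.1, 330.8]), array([378.7, 309.8]), array([381.4, 287.7])]
378 285 [ 10.1  42.2 -16.5]
375 300 [  2.7  41.6 -16.6]
395 330 [  5.5  41.8 -39.5]
182 285 [  9.3 -43.5 -15.2]
rot [0.002, -0.0061, -0.0035] xyz [0.0084, -0.0026, 0.1039] mm 104.3 deg 0.4
```

View pics/w1f.png

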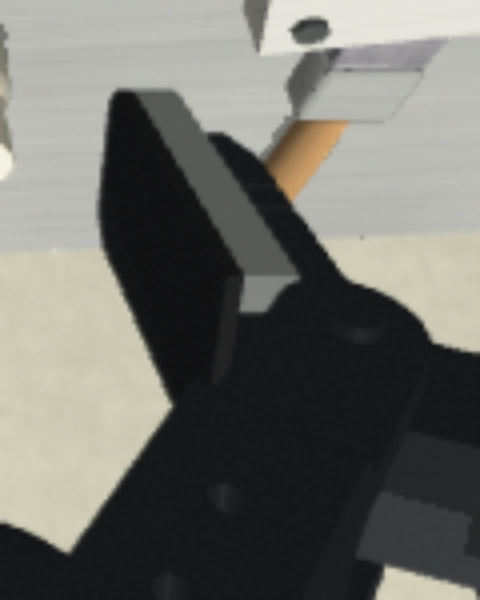

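```bash
python3 -m inch '[{"rot":[0.002,-0.006,-0.003],"xyz":[0.0084,-0.0026,0.06],"hand":1},{"rot":[0.002,-0.006,-0.003],"xyz":[0.0084,-0.0026,0.104],"hand":1},{"rot":[0.002,-0.006,-0.003],"xyz":[0.0084,-0.0026,0.125],"hand":1},{"rot":[0.002,-0.006,-0.003],"xyz":[0.0084,-0.0026,0.15],"hand":1},{"rot":[0.002,-0.006,-0.003],"xyz":[0.0084,-0.0026,0.17],"hand":1}]'
python3 - <<'E'
from h import *
s=read_state();c=get_calibration('wrist');p,d=snapshot('wrist');cv2.imwrite("pics/w2.png",p[:,:,::-1]);
delta(np.array([497.2,-223,78.2])-np.array([-.499,.045,.866])*26,frame([.499,-.045,-.866],[.09,.996,0]))
E
```

```text
t: 2.7
eef_pos: [510.8, -223.2, 56.0]
tool_rot: [0.115, 2.614, -0.032]
wrist_force: [0.0, -0.6, 0.5]
gripper_width: 1.003
rot [0.0007, -0.0, 0.0015] xyz [0.0, -0.0011, -0.0013] mm 1.8 deg 0.1
```

View pics/w2.png

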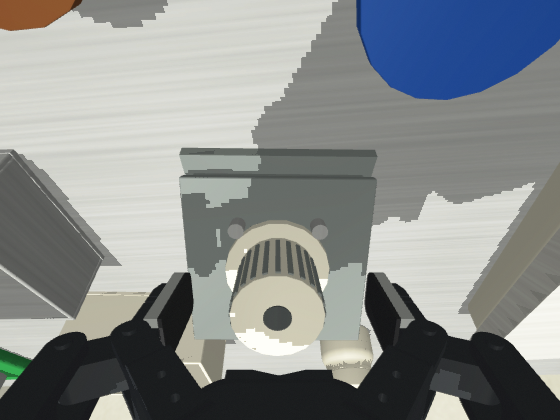

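Hub centred between the pads (bore at (277,318)). Closing.

```bash
python3 -m inch '[{"rot":[0,0,0.001],"xyz":[0,-0.0005,-0.001],"hand":0.3},{"rot":[0,0,0.001],"xyz":[0,-0.0005,-0.001],"hand":0.3},{"rot":[0,0,0.001],"xyz":[0,-0.0005,-0.001],"hand":0.3},{"rot":[0,0,0.001],"xyz":[0,-0.0005,-0.001],"hand":0.3},{"rot":[0,0,0.001],"xyz":[0,-0.0005,-0.001],"hand":0.3}]' 40; python3 -m inch '[{"rot":[0,0,0],"xyz":[0,0,0],"hand":0.3},{"rot":[0,0,0],"xyz":[0,0,0],"hand":0.3},{"rot":[0,0,0],"xyz":[0,0,0],"hand":0.3}]' 40
python3 - <<'E'
from h import *
s=read_state();c=get_calibration('wrist');p,d=snapshot('wrist');cv2.imwrite("pics/w3.png",p[:,:,::-1]);np.save("pics/w3.npy",d);np.savez("pics/w3c.npz",**c);
print(s['gripper_width'],s['eef_pos'],s['wrist_force'])
E
```

```text
t: 3.38
eef_pos: [510.2, -225.5, 58.2]
tool_rot: [0.119, 2.612, -0.033]
wrist_force: [-5.6, 2.8, 11.5]
gripper_width: 0.457
t: 3.75
eef_pos: [510.2, -225.5, 58.2]
tool_rot: [0.119, 2.612, -0.033]
wrist_force: [-5.8, 3.1, 11.2]
gripper_width: 0.459
0.4588857042815487 [ 510.1993968  -225.52753079   58.20305418] [-5.7758624   3.10957229 11.2051212 ]
```

View pics/w3.png

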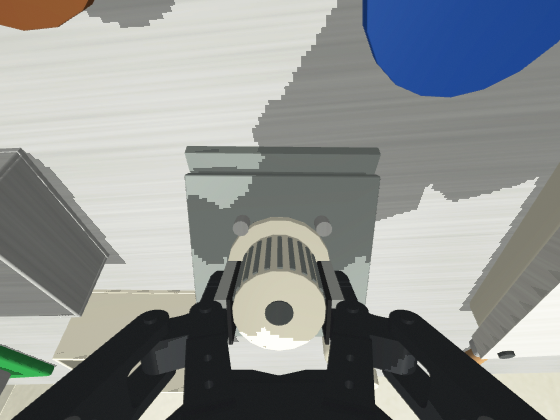

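```bash
python3 - <<'E'
from h import *
np.set_printoptions(precision=1,suppress=True)
im=cv2.imread("pics/w3.png");cv2.imwrite("pics/w3z.png",cv2.resize(im[200:370,190:370],None,fx=4,fy=3.5,interpolation=cv2.INTER_CUBIC))
c=dict(np.load("pics/w3c.npz"));d=np.load("pics/w3.npy");s=read_state();r=R.from_rotvec(s['tool_rot']).as_matrix();P=(pts(c,d)-s['eef_pos'])@r
m=np.zeros((420,560),np.uint8);cv2.circle(m,(279,313),30,1,-1);cv2.circle(m,(279,313),17,0,-1)
q=P[m>0];print("hub face tool",np.median(q,0)); print(P[313,279])
for u,v in [(278,225),(260,224),(235,262),(324,262),(230,270),(232,280),(212,280),(326,270),(345,280)]: print(u,v,P[v,u])
E
```

```text
hub face tool [  1.4   0.1 -24. ]
[  1.8   0.1 -24.7]
278 225 [26.4 -0.4 14.6]
260 224 [27.5 -9.6 13.1]
235 262 [ 10.3 -21.9   4.7]
324 262 [10.1 22.8  5.2]
230 270 [ 10.6 -23.1  -4.1]
232 280 [ 10.8 -20.8 -13.4]
212 280 [  6.6 -31.4  -6.4]
326 270 [10.7 22.4 -4.1]
345 280 [ 6.  31.5 -5.3]
```

View pics/w3z.png

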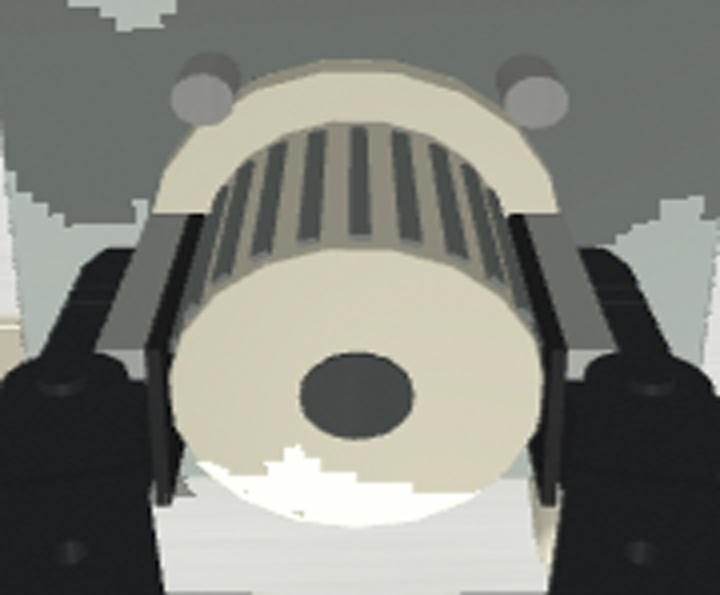

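Hub gripped square. The tips are about 8 mm above the flange top (tool z +5.5 against +14), so they'll clear the deck. Lifting along the axis.

```bash
python3 -m inch '[{"rot":[0,0,0],"xyz":[0,0,-0.01],"hand":0.3},{"rot":[0,0,0],"xyz":[0,0,-0.03],"hand":0.3},{"rot":[0,0,0],"xyz":[0,0,-0.06],"hand":0.3},{"rot":[0,0,0],"xyz":[0,0,-0.1],"hand":0.3},{"rot":[0,0,0],"xyz":[0,0,-0.1],"hand":0.3}]' 60
python3 - <<'E'
from h import *
delta([480,-80,200],frame([0,0,-1],[-.095,.9955,0]))
print(read_state()['wrist_force'])
E
```

```text
t: 4.42
eef_pos: [460.0, -222.0, 146.2]
tool_rot: [0.12, 2.611, -0.037]
wrist_force: [-0.3, 0.4, -1.7]
gripper_width: 0.449
rot [-0.053, 0.5266, -0.1825] xyz [-0.0332, 0.1431, -0.0435] mm 153.2 deg 32.1
[-0.29865731  0.36325462 -1.68361298]
```

```bash
python3 -m inch '[{"rot":[-0.053,0.527,-0.182],"xyz":[-0.033,0.143,-0.0435],"hand":0.3},{"rot":[-0.053,0.527,-0.182],"xyz":[-0.033,0.143,-0.0435],"hand":0.3},{"rot":[-0.053,0.527,-0.182],"xyz":[-0.033,0.143,-0.0435],"hand":0.3},{"rot":[-0.053,0.527,-0.182],"xyz":[-0.033,0.143,-0.0435],"hand":0.3},{"rot":[-0.053,0.527,-0.182],"xyz":[-0.033,0.143,-0.0435],"hand":0.3}]'
python3 -m inch '[{"rot":[0,0,0],"xyz":[0,0,0],"hand":0.3}]'
python3 - <<'E'
from h import *
np.set_printoptions(precision=2,suppress=True)
s=read_state();c=get_calibration('wrist');p,d=snapshot('wrist');cv2.imwrite("pics/w4.png",p[:,:,::-1]);np.save("pics/w4.npy",d);np.savez("pics/w4c.npz",**c,eef=s['eef_pos'],rot=s['tool_rot'])
print(s['eef_pos'],R.from_rotvec(s['tool_rot']).as_matrix(),s['q'])
E
```

```text
t: 5.05
eef_pos: [479.6, -79.3, 196.2]
tool_rot: [0.15, -3.135, -0.006]
wrist_force: [-0.4, -0.6, -2.0]
gripper_width: 0.453
t: 5.18
eef_pos: [478.6, -79.9, 196.8]
tool_rot: [0.147, -3.135, -0.006]
wrist_force: [-0.5, -0.5, -1.9]
gripper_width: 0.457
[478.61 -79.86 196.83] [[-1.   -0.09 -0.  ]
 [-0.09  1.    0.  ]
 [ 0.    0.   -1.  ]] [-0.32  0.25 -0.33  0.99  0.   -0.41]
```

View pics/w4.png

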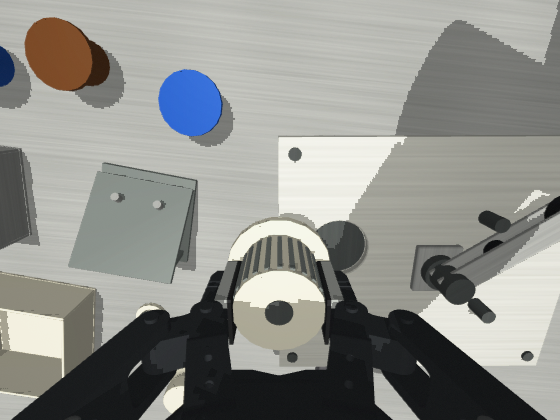

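```bash
python3 - <<'E'
from h import *
np.set_printoptions(precision=2,suppress=True)
def dark(im,box,th):
    x0,y0,x1,y1=box;g=cv2.cvtColor(im,cv2.COLOR_BGR2GRAY)[y0:y1,x0:x1];m=(g<th).astype(np.uint8)
    cn=max(cv2.findContours(m,cv2.RETR_EXTERNAL,cv2.CHAIN_APPROX_NONE)[0],key=cv2.contourArea);return cn[:,0]+[x0,y0]
def circ(w):
    A=np.c_[2*w[:,:2],np.ones(len(w))];b=(w[:,:2]**2).sum(1);k=np.linalg.lstsq(A,b,rcond=None)[0];return k[:2],np.sqrt(k[2]+k[:2]@k[:2])
im=cv2.imread("pics/w1.png");c=dict(np.load("pics/w1c.npz"))
g=cv2.cvtColor(im,cv2.COLOR_BGR2GRAY);print(g[175,430:530:6])
cn=dark(im,(445,145,522,203),140);w=onz(c,cn,50);print("w1 pocket",circ(w),len(cn))
for b in [(450,90,470,108),(410,252,428,264)]: print("w1 screw",onz(c,dark(im,b,100).mean(0),50))
im=cv2.imread("pics/w4.png");c=dict(np.load("pics/w4c.npz"))
S=[onz(c,dark(im,b,110).mean(0),50)[0] for b in [(286,146,304,163),(284,350,300,364),(518,348,536,364)]];print("w4 screws",S, "centre",(S[0]+S[2])/2)
x=S[1]-S[0];y=S[2]-S[1];print("yaw",np.degrees(np.arctan2(x[1],x[0])),np.degrees(np.arctan2(-y[0],y[1])),np.linalg.norm(x),np.linalg.norm(y))
th=np.arctan2(x[1]-y[0],x[0]+y[1]);ct,st=np.cos(th),np.sin(th);C=(S[0]+S[2])/2
for nm,v in dict(pocket=(-20,-90),pivot=(0,10)).items(): print(nm,C[:2]+[ct*v[0]-st*v[1],st*v[0]+ct*v[1]])
cn=dark(im,(330,215,375,275),95)
cn=cn[(cn[:,0]>345)];w=onz(c,cn,50);print("w4 rim",circ(w),len(cn))
cv2.imwrite("pics/w4z.png",cv2.resize(im[200:350,220:380],None,fx=5,fy=4))
# hub
s=c;P=(pts(c,np.load("pics/w4.npy"))-c['eef'])@R.from_rotvec(c['rot']).as_matrix()
m=np.zeros((420,560),np.uint8);cv2.circle(m,(279,313),28,1,-1);cv2.circle(m,(279,313),17,0,-1);q=P[m>0];q=q[abs(q[:,2]-np.median(q[:,2]))<3];print(np.median(q,0),len(q));hz=196.8+24
print("bore world", onz(c,[[279,313]],hz), "fl", c['eef'])
cn=dark(im,(262,298,296,328),100);print(cn.mean(0),onz(c,cn.mean(0),hz),circ(onz(c,cn,hz)))
E
```

```text
[231 230 227 226 196  89  91  88  89  88  90  87  84 103 199 232 232]
w1 pocket (array([517.71, -16.58]), np.float64(27.540754954100468)) 182
w1 screw [[431.16 -68.69  50.  ]]
w1 screw [[661.34 -46.09  50.  ]]
w4 screws [array([430.84, -69.54,  50.  ]), array([660.89, -47.13,  50.  ]), array([634.3 , 222.54,  50.  ])] centre [532.57  76.5   50.  ]
yaw 5.562979709207079 5.631766341906582 231.1337593898753 270.97821934962843
pocket [521.45 -15.02]
pivot [531.6   86.45]
w4 rim (array([517.64, -16.92]), np.float64(27.080304829662946)) 58
[  1.22  -0.03 -24.11] 1545
bore world [[477.59 -80.09 220.8 ]] fl [478.61 -79.86 196.83]
[278.7  312.34] [[477.27 -80.24 220.8 ]] (array([477.39, -80.25]), np.float64(5.8504252669369965))
```

View pics/w4z.png

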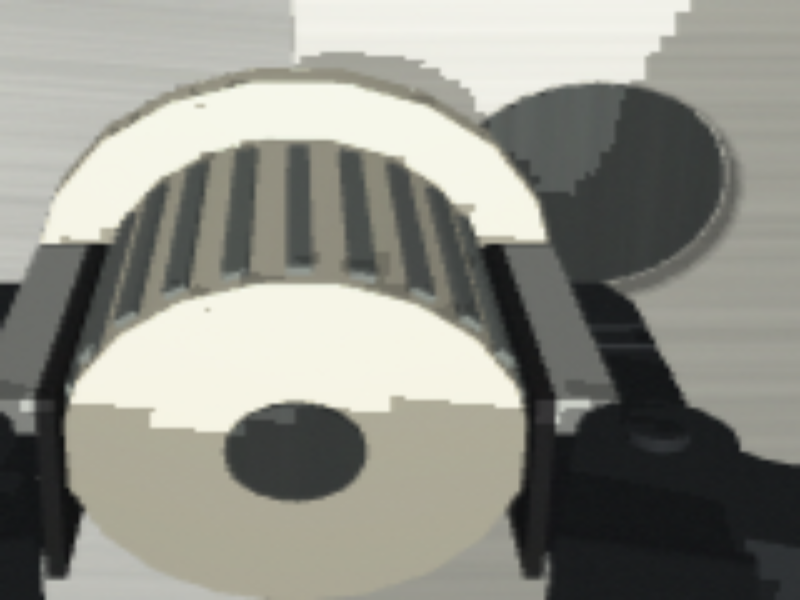

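```bash
python3 - <<'E'
from h import *
np.set_printoptions(precision=2,suppress=True)
def circ(w):
    A=np.c_[2*w[:,:2],np.ones(len(w))];b=(w[:,:2]**2).sum(1);k=np.linalg.lstsq(A,b,rcond=None)[0];return k[:2],np.sqrt(k[2]+k[:2]@k[:2])
im=cv2.imread("pics/w1.png");c=dict(np.load("pics/w1c.npz"));g=cv2.cvtColor(im,cv2.COLOR_BGR2GRAY)
for th in(120,160,190,205,215,222):
    m=(g[145:205,445:525]<th).astype(np.uint8);cn=max(cv2.findContours(m,cv2.RETR_EXTERNAL,cv2.CHAIN_APPROX_NONE)[0],key=cv2.contourArea)[:,0]+[445,145]
    print(th,circ(onz(c,cn,50)),cv2.contourArea(cn))
cv2.imwrite("pics/w1p.png",cv2.resize(im[145:205,440:530],None,fx=8,fy=8,interpolation=cv2.INTER_NEAREST))
E
```

```text
120 (array([515.97, -17.45]), np.float64(25.9470941264789)) 1611.0
160 (array([519.44, -16.25]), np.float64(28.817641730548623)) 1950.0
190 (array([519.59, -16.11]), np.float64(29.421853806326208)) 2033.0
205 (array([519.75, -16.06]), np.float64(29.67194485079697)) 2065.0
215 (array([519.82, -15.83]), np.float64(29.84303041388597)) 2088.5
222 (array([519.95, -15.74]), np.float64(30.11114764600894)) 2125.5
```

View pics/w1p.png

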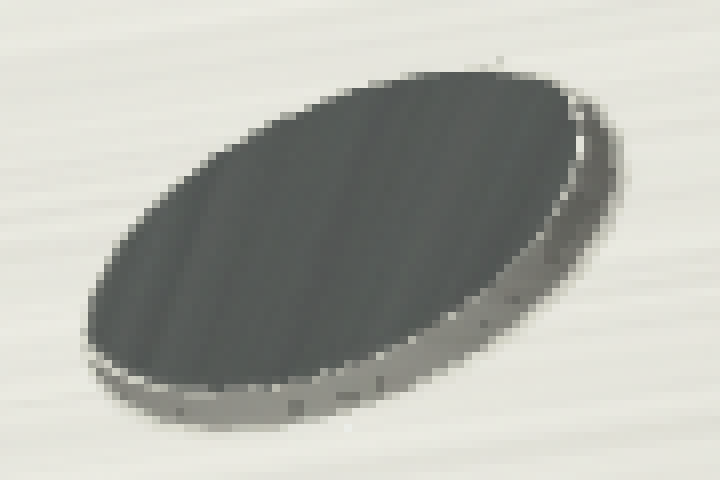

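Pocket estimates agree on about (520.5,-15.5). Next I hover low over it and check the gap.

```bash
python3 - <<'E'
from h import *
delta([521.8,-15.1,84],frame([0,0,-1],[-.095,.9955,0]))
E
```

```text
rot [0.0037, -0.0025, -0.0014] xyz [-0.0493, 0.0601, 0.1132] mm 137.4 deg 0.3
```

```bash
python3 -m inch '[{"rot":[0.003,-0.002,-0.001],"xyz":[-0.0493,0.0601,0.0],"hand":0.3},{"rot":[0.003,-0.002,-0.001],"xyz":[-0.0493,0.0601,0.02],"hand":0.3},{"rot":[0.003,-0.002,-0.001],"xyz":[-0.0493,0.0601,0.07],"hand":0.3},{"rot":[0.003,-0.002,-0.001],"xyz":[-0.0493,0.0601,0.113],"hand":0.3},{"rot":[0.003,-0.002,-0.001],"xyz":[-0.0493,0.0601,0.113],"hand":0.3}]'
python3 - <<'E'
from h import *
np.set_printoptions(precision=4,suppress=True)
s=read_state();c=get_calibration('wrist');p,d=snapshot('wrist');cv2.imwrite("pics/w5.png",p[:,:,::-1]);np.save("pics/w5.npy",d);np.savez("pics/w5c.npz",**c,eef=s['eef_pos'],rot=s['tool_rot'])
for n in("side","scene"):
    p,d=snapshot(n);cv2.imwrite(f"pics/{n}5.png",p[:,:,::-1])
    cv2.imwrite(f"pics/{n}5z.png",cv2.resize(p[170:290,200:340,::-1],None,fx=5,fy=5,interpolation=cv2.INTER_CUBIC))
print(s['eef_pos'],R.from_rotvec(s['tool_rot']).as_matrix())
E
```

```text
t: 5.85
eef_pos: [519.8, -14.6, 82.5]
tool_rot: [0.149, -3.132, -0.003]
wrist_force: [-0.2, -0.2, -1.0]
gripper_width: 0.452
[519.7776 -14.6464  82.5337] [[-0.9954 -0.0952 -0.0061]
 [-0.0952  0.9955  0.0016]
 [ 0.0059  0.0022 -1.    ]]
```

View pics/w5.png

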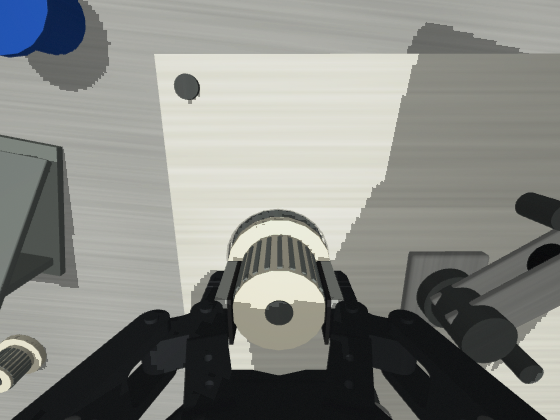

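View pics/side5z.png

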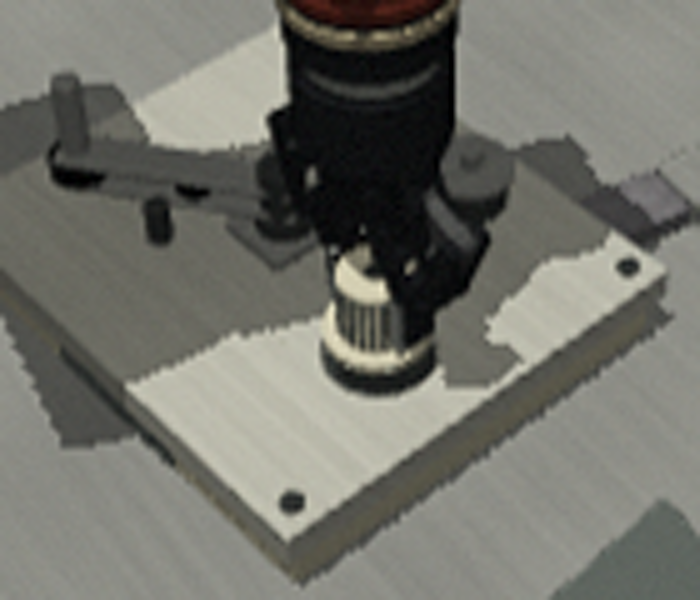

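View pics/scene5z.png

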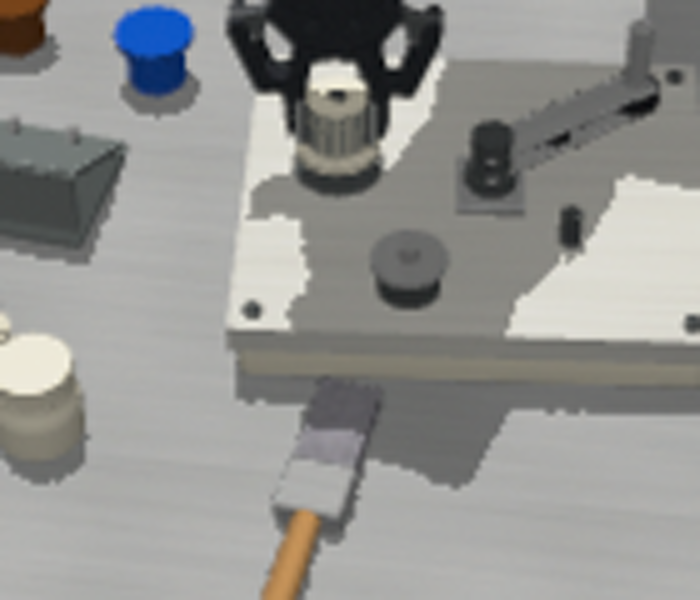

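```bash
python3 -m inch '[{"rot":[0,0,0],"xyz":[0,0,0],"hand":0.3},{"rot":[0,0,0],"xyz":[0,0,0],"hand":0.3}]'
python3 - <<'E'
from h import *
np.set_printoptions(precision=4,suppress=True)
s=read_state();c=get_calibration('wrist');p,d=snapshot('wrist');cv2.imwrite("pics/w6.png",p[:,:,::-1]);np.save("pics/w6.npy",d);np.savez("pics/w6c.npz",**c,eef=s['eef_pos'],rot=s['tool_rot'])
print(s['eef_pos'],R.from_rotvec(s['tool_rot']).as_matrix())
cv2.imwrite("pics/w6z.png",cv2.resize(p[195:345,215:345,::-1],None,fx=6,fy=4,interpolation=cv2.INTER_CUBIC))
# expected outlines in image for pocket at est.
t=np.linspace(0,2*np.pi,73)
o=cv2.resize(p[195:345,215:345,::-1],None,fx=6,fy=4)
E
```

```text
t: 6.25
eef_pos: [523.7, -14.6, 85.9]
tool_rot: [-0.152, 3.137, 0.0]
wrist_force: [-0.7, 0.7, -1.6]
gripper_width: 0.455
[523.7089 -14.5517  85.8724] [[-0.9953 -0.0966  0.0014]
 [-0.0966  0.9953  0.0003]
 [-0.0014  0.0001 -1.    ]]
```

View pics/w6z.png

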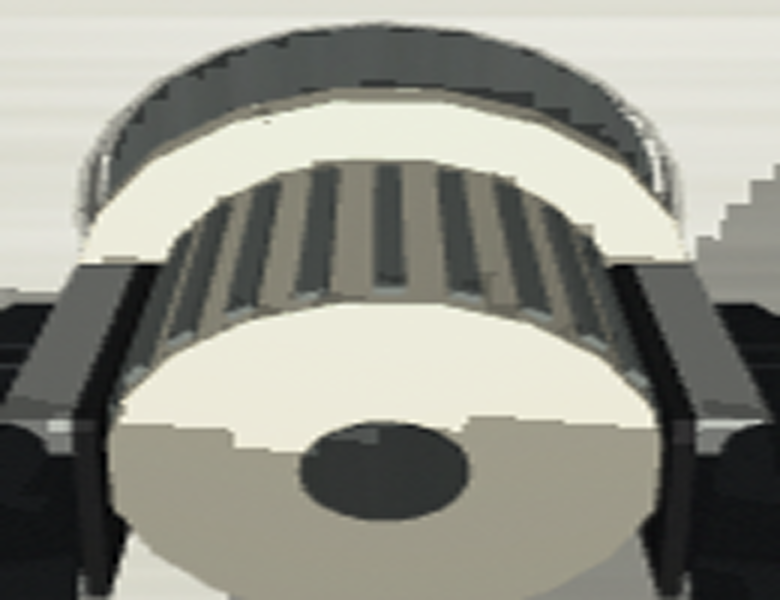

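```bash
for i in 1 2 3; do python3 -m inch '[{"rot":[0,0,0],"xyz":[0,0,0],"hand":0.3},{"rot":[0,0,0],"xyz":[0,0,0],"hand":0.3}]'|sed -n 2p;done
cat >> h.py <<'E'
def circ(w):
    A=np.c_[2*w[:,:2],np.ones(len(w))];b=(w[:,:2]**2).sum(1);k=np.linalg.lstsq(A,b,rcond=None)[0];return k[:2],np.sqrt(k[2]+k[:2]@k[:2])
def known(w,rad):
    from scipy.optimize import least_squares
    return least_squares(lambda p:np.hypot(w[:,0]-p[0],w[:,1]-p[1])-rad,w[:,:2].mean(0)+[20,0],loss='soft_l1')
E
python3 - <<'E'
from h import *
np.set_printoptions(precision=2,suppress=True)
s=read_state();c=get_calibration('wrist');p,d=snapshot('wrist');im=p[:,:,::-1].copy();cv2.imwrite("pics/w7.png",im)
print(s['eef_pos'],s['dq'])
g=cv2.cvtColor(im,cv2.COLOR_BGR2GRAY)
# rim: going down each column from row 190, first drop from deck brightness
rim=[];fl=[]
for u in range(236,322,2):
    col=g[190:260,u].astype(int);k=np.where(col<170)[0]
    if len(k)==0: continue
    v=190+k[0]; 
    rim.append((u,v-.5))
    b=np.where(g[v+2:v+40,u]>215)[0]
    if len(b): fl.append((u,v+2+b[0]-.5))
rim=np.array(rim);fl=np.array(fl);print(rim[::4].tolist(),fl[::4].tolist())
w=onz(c,rim,50);f=known(w,30);print("rim",f.x,abs(f.fun).mean(),circ(w))
e=s['eef_pos'];w=onz(c,fl,e[2]-14);f=known(w,28);print("flange",f.x,abs(f.fun).mean(),circ(w))
P=pts(c,d);m=np.zeros((420,560),np.uint8);cv2.circle(m,(279,313),11,1,-1)
m=((g<100)&(m>0)).astype(np.uint8);v,u=np.nonzero(m);print("bore",u.mean(),v.mean(),onz(c,[[u.mean(),v.mean()]],e[2]+24))
E
```

```text
eef_pos: [522.9, -14.3, 84.7]
eef_pos: [522.9, -14.3, 84.6]
eef_pos: [522.9, -14.3, 84.7]
[522.91 -14.34  84.67] [ 0. -0. -0.  0. -0.  0.]
[[236.0, 222.5], [244.0, 213.5], [252.0, 208.5], [260.0, 205.5], [268.0, 203.5], [276.0, 202.5], [284.0, 202.5], [292.0, 204.5], [300.0, 207.5], [308.0, 212.5], [316.0, 218.5]] [[236.0, 240.5], [244.0, 232.5], [252.0, 226.5], [260.0, 223.5], [268.0, 221.5], [276.0, 220.5], [284.0, 220.5], [292.0, 221.5], [300.0, 224.5], [308.0, 228.5], [316.0, 234.5]]
rim [520.22 -15.67] 0.1301085196714663 (array([520.75, -15.63]), np.float64(30.469871515113216))
flange [521.71 -14.62] 0.2507637124027839 (array([521.68, -14.28]), np.float64(28.09786527687804))
bore 279.0 313.0 [[521.78 -14.48 108.67]]
```

Rim centre (520.3,-15.7) and flange centre (521.7,-14.5). I correct by that and lower.

```bash
python3 -m inch '[{"rot":[0,0,0],"xyz":[0.0015,-0.001,0.003],"hand":0.3},{"rot":[0,0,0],"xyz":[0.0015,-0.001,0.007],"hand":0.3},{"rot":[0,0,0],"xyz":[0.0015,-0.001,0.01],"hand":0.3},{"rot":[0,0,0],"xyz":[0.0015,-0.001,0.011],"hand":0.3},{"rot":[0,0,0],"xyz":[0.0015,-0.001,0.011],"hand":0.3}]'
python3 -m inch '[{"rot":[0,0,0],"xyz":[0,0,0.002],"hand":0.3},{"rot":[0,0,0],"xyz":[0,0,0.004],"hand":0.3},{"rot":[0,0,0],"xyz":[0,0,0.006],"hand":0.3},{"rot":[0,0,0],"xyz":[0,0,0.008],"hand":0.3},{"rot":[0,0,0],"xyz":[0,0,0.008],"hand":0.3}]'
```

```text
t: 7.72
eef_pos: [521.5, -15.4, 73.6]
tool_rot: [0.152, -3.137, -0.001]
wrist_force: [0.1, -0.8, -1.7]
gripper_width: 0.453
t: 8.35
eef_pos: [521.4, -15.4, 65.5]
tool_rot: [0.152, -3.137, -0.001]
wrist_force: [-0.0, 0.3, -1.2]
gripper_width: 0.451
```

```bash
python3 -m inch '[{"rot":[0,0,0],"xyz":[0,0,0.001],"hand":0.3},{"rot":[0,0,0],"xyz":[0,0,0.002],"hand":0.3},{"rot":[0,0,0],"xyz":[0,0,0.003],"hand":0.3},{"rot":[0,0,0],"xyz":[0,0,0.0035],"hand":0.3},{"rot":[0,0,0],"xyz":[0,0,0.0035],"hand":0.3}]'
python3 - <<'E'
from h import *
s=read_state();c=get_calibration('wrist');p,d=snapshot('wrist');im=p[:,:,::-1].copy();cv2.imwrite("pics/w8z.png",cv2.resize(im[195:345,215:345],None,fx=6,fy=4,interpolation=cv2.INTER_CUBIC))
E
```

```text
t: 8.98
eef_pos: [521.6, -15.5, 62.2]
tool_rot: [0.152, -3.137, -0.001]
wrist_force: [0.7, -0.1, -1.9]
gripper_width: 0.451
```

View pics/w8z.png

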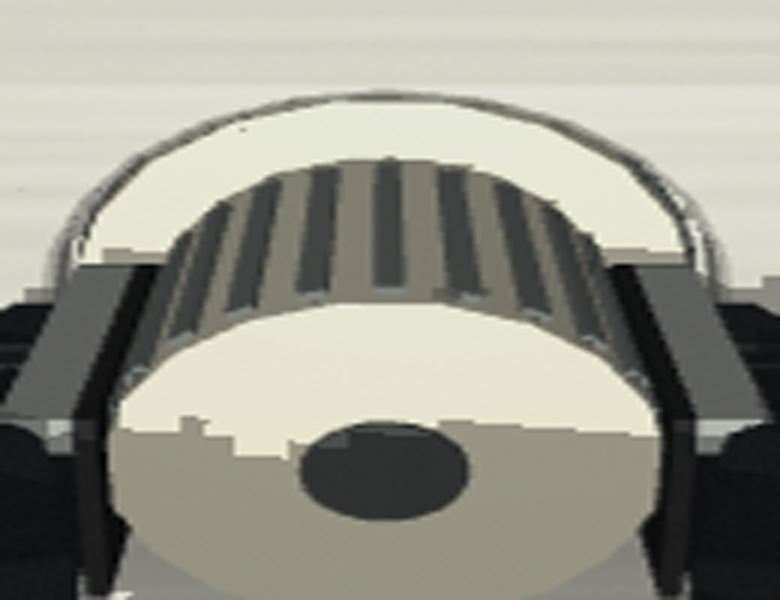

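The flange is inside the pocket rim. Down another 1 mm to feel the floor.

```bash
python3 -m inch '[{"rot":[0,0,0],"xyz":[0,0,0.0005],"hand":0.3},{"rot":[0,0,0],"xyz":[0,0,0.001],"hand":0.3},{"rot":[0,0,0],"xyz":[0,0,0.001],"hand":0.3}]'
```

```text
t: 9.4
eef_pos: [521.5, -15.5, 62.1]
tool_rot: [0.152, -3.138, -0.001]
wrist_force: [-4.5, -0.0, 11.0]
gripper_width: 0.452
```

Floor contact at TCP z 62.1, as predicted. Releasing.

```bash
python3 -m inch '[{"rot":[0,0,0],"xyz":[0,0,-0.0007],"hand":0.3},{"rot":[0,0,0],"xyz":[0,0,-0.0007],"hand":0.6},{"rot":[0,0,0],"xyz":[0,0,-0.0007],"hand":0.8},{"rot":[0,0,0],"xyz":[0,0,-0.0007],"hand":0.9},{"rot":[0,0,0],"xyz":[0,0,-0.0007],"hand":0.9}]'
python3 -m inch '[{"rot":[0,0,0],"xyz":[0,0,-0.0007],"hand":0.9},{"rot":[0,0,0],"xyz":[0,0,-0.03],"hand":0.9},{"rot":[0,0,0],"xyz":[0,0,-0.08],"hand":0.9},{"rot":[0,0,0],"xyz":[0,0,-0.12],"hand":0.9},{"rot":[0,0,0],"xyz":[0,0,-0.12],"hand":0.9}]'
python3 - <<'E'
from h import *
s=read_state();c=get_calibration('wrist');p,d=snapshot('wrist');cv2.imwrite("pics/w9.png",p[:,:,::-1]);np.save("pics/w9.npy",d);np.savez("pics/w9c.npz",**c,eef=s['eef_pos'],rot=s['tool_rot'])
E
```

```text
t: 10.02
eef_pos: [521.5, -15.5, 61.8]
tool_rot: [0.152, -3.137, -0.001]
wrist_force: [0.6, 0.4, -0.4]
gripper_width: 0.902
t: 10.65
eef_pos: [523.6, -15.9, 185.0]
tool_rot: [-0.152, 3.133, -0.001]
wrist_force: [-0.2, -0.4, -0.0]
gripper_width: 0.901
```

View pics/w9.png

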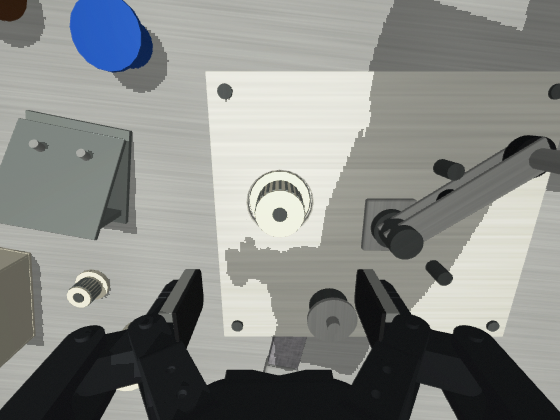

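Pulley sits in the pocket at (280,213) with an even rim around it, and the post is at the right edge at (545,160). I'll check the seat in numbers and move over the post.

```bash
python3 - <<'E'
from h import *
np.set_printoptions(precision=3,suppress=True)
c=dict(np.load("pics/w9c.npz"));d=np.load("pics/w9.npy");P=pts(c,d);im=cv2.imread("pics/w9.png");g=cv2.cvtColor(im,cv2.COLOR_BGR2GRAY)
m=np.zeros((420,560),np.uint8);cv2.circle(m,(280,213),20,1,-1);cv2.circle(m,(280,213),9,0,-1);q=P[m>0];md=np.median(q,0);q=q[abs(q-md).max(1)<22];n=np.linalg.svd(q-q.mean(0))[2][2];print("hub face",md,n,"expect z86")
v,u=np.nonzero((m*0+1)*(g<100));k=(abs(u-280)<9)&(abs(v-214)<9);print("bore",onz(c,[[u[k].mean(),v[k].mean()]],86))
delta([457,174,195],frame([0,0,-1],[-.996,-.087,0]))
print(read_state()['q'])
E
```

```text
hub face [518.67  -15.632  86.166] [-0.001  0.002 -1.   ] expect z86
bore [[519.831 -15.839  86.   ]]
rot [-0.0018, 0.0015, -1.561] xyz [0.0468, 0.1951, -0.0121] mm 201.0 deg 89.4
[-0.17   0.326 -0.265  0.977  0.    -0.267]
```

```bash
R='x'; python3 -m inch '[{"rot":[0,0,-1.561],"xyz":[0.047,0.195,-0.012],"hand":0.9},{"rot":[0,0,-1.561],"xyz":[0.047,0.195,-0.012],"hand":0.9},{"rot":[0,0,-1.561],"xyz":[0.047,0.195,-0.012],"hand":0.9},{"rot":[0,0,-1.561],"xyz":[0.047,0.195,-0.012],"hand":0.9},{"rot":[0,0,-1.561],"xyz":[0.047,0.195,-0.012],"hand":0.9}]'
python3 - <<'E'
from h import *
delta([457,174,195],frame([0,0,-1],[-.996,-.087,0]))
E
```

```text
t: 11.32
eef_pos: [454.5, 175.2, 192.8]
tool_rot: [1.564, -2.722, -0.003]
wrist_force: [-0.2, -0.4, -0.2]
gripper_width: 0.9
rot [0.0029, -0.0004, -0.6147] xyz [-0.0002, -0.0028, -0.0022] mm 3.5 deg 35.2
```

```bash
python3 -m inch '[{"rot":[0,0,-0.613],"xyz":[0,0,0],"hand":0.9},{"rot":[0,0,-0.613],"xyz":[0,0,0],"hand":0.9},{"rot":[0,0,-0.613],"xyz":[0,0,0],"hand":0.9},{"rot":[0,0,-0.613],"xyz":[0,0,0],"hand":0.9},{"rot":[0,0,-0.613],"xyz":[0,0,0],"hand":0.9}]';python3 -m inch '[{"rot":[0,0,0],"xyz":[0,0,0],"hand":0.9},{"rot":[0,0,0],"xyz":[0,0,0],"hand":0.9}]'
python3 - <<'E'
from h import *
s=read_state();c=get_calibration('wrist');p,d=snapshot('wrist');cv2.imwrite("pics/w10.png",p[:,:,::-1]);np.save("pics/w10.npy",d);np.savez("pics/w10c.npz",**c,eef=s['eef_pos'],rot=s['tool_rot'])
print(s['eef_pos'],s['q'])
E
```

```text
t: 11.95
eef_pos: [455.2, 173.8, 192.9]
tool_rot: [2.303, -2.134, -0.003]
wrist_force: [0.2, 0.3, -0.6]
gripper_width: 0.898
t: 12.2
eef_pos: [455.8, 174.0, 193.8]
tool_rot: [2.304, -2.135, -0.002]
wrist_force: [0.5, 0.5, -0.7]
gripper_width: 0.901
[455.81855392 173.96436649 193.77247926] [ 2.14164977e-01  2.56301593e-01 -3.34008549e-01  9.81489203e-01
  6.84297658e-04 -1.43255503e+00]
```

View pics/w10.png

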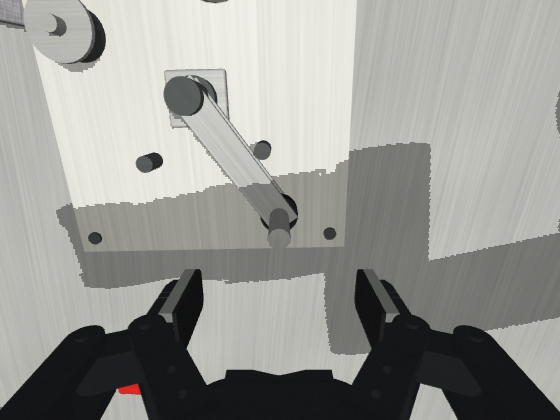

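```bash
python3 - <<'E'
from h import *
np.set_printoptions(precision=2,suppress=True)
c=dict(np.load("pics/w10c.npz"));d=np.load("pics/w10.npy");P=pts(c,d)
im=cv2.imread("pics/w10.png");cv2.imwrite("pics/w10z.png",cv2.resize(im[190:260,240:320],None,fx=8,fy=8,interpolation=cv2.INTER_CUBIC))
m=(abs(P[...,2]-136)<5);m[:180]=0;m[260:]=0;m[:,:250]=0;m[:,310:]=0
v,u=np.nonzero(m);print(len(u),u.mean(),v.mean(),u.min(),u.max(),v.min(),v.max(),np.median(P[m],0))
print(onz(c,[[u.mean(),v.mean()],[279,237]],136))
S=np.array([[95,238],[330,233]]);print(onz(c,S,50), "pivot top",P[95,182])
E
```

```text
422 278.7369668246445 237.54028436018956 268 290 226 249 [456.2  172.1  136.02]
[[456.2  172.08 136.  ]
 [456.05 171.67 136.  ]]
[[634.02 222.35  50.  ]
 [403.44 199.56  50.  ]] pivot top [530.56  85.34  98.8 ]
```

View pics/w10z.png

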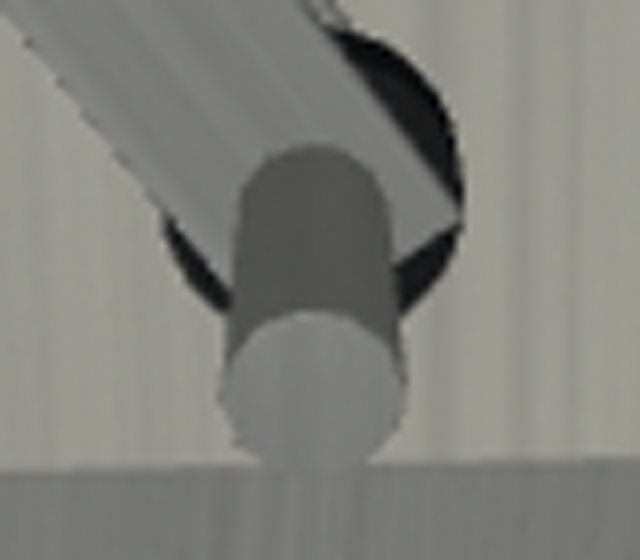

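Post top at (279,237) → (456,172,136), in line with the pivot and 115 mm radius. Descending over it and gripping.

```bash
python3 -m inch '[{"rot":[0,0,0],"xyz":[0.0015,-0.0003,0.04],"hand":0.8},{"rot":[0,0,0],"xyz":[0.0015,-0.0003,0.065],"hand":0.8},{"rot":[0,0,0],"xyz":[0.0015,-0.0003,0.08],"hand":0.8},{"rot":[0,0,0],"xyz":[0.0015,-0.0003,0.087],"hand":0.7},{"rot":[0,0,0],"xyz":[0.0015,-0.0003,0.087],"hand":0.6}]';python3 -m inch '[{"rot":[0,0,0],"xyz":[0,0,0],"hand":0.4},{"rot":[0,0,0],"xyz":[0,0,0],"hand":0.2},{"rot":[0,0,0],"xyz":[0,0,0],"hand":0.05},{"rot":[0,0,0],"xyz":[0,0,0],"hand":0.05},{"rot":[0,0,0],"xyz":[0,0,0],"hand":0.05}]' 40;python3 -m inch '[{"rot":[0,0,0],"xyz":[0,0,0],"hand":0.05},{"rot":[0,0,0],"xyz":[0,0,0],"hand":0.05}]' 40
python3 - <<'E'
from h import *
s=read_state();c=get_calibration('wrist');p,d=snapshot('wrist');cv2.imwrite("pics/w11.png",p[:,:,::-1])
print(s['eef_pos'],R.from_rotvec(s['tool_rot']).as_matrix())
E
```

```text
t: 12.88
eef_pos: [456.2, 172.6, 107.0]
tool_rot: [2.304, -2.135, -0.002]
wrist_force: [-0.2, -0.4, 0.9]
gripper_width: 0.603
t: 13.5
eef_pos: [456.3, 172.5, 107.6]
tool_rot: [-2.305, 2.135, 0.001]
wrist_force: [-1.8, -1.7, 5.7]
gripper_width: 0.175
t: 13.75
eef_pos: [456.3, 172.5, 107.6]
tool_rot: [-2.305, 2.135, 0.001]
wrist_force: [-1.8, -1.1, 5.5]
gripper_width: 0.178
[456.33155345 172.52731754 107.62857082] [[ 7.65305194e-02 -9.97067201e-01 -2.76033053e-04]
 [-9.97067102e-01 -7.65306511e-02  5.02998866e-04]
 [-5.22648661e-04  2.36728712e-04 -9.99999835e-01]]
```

View pics/w11.png

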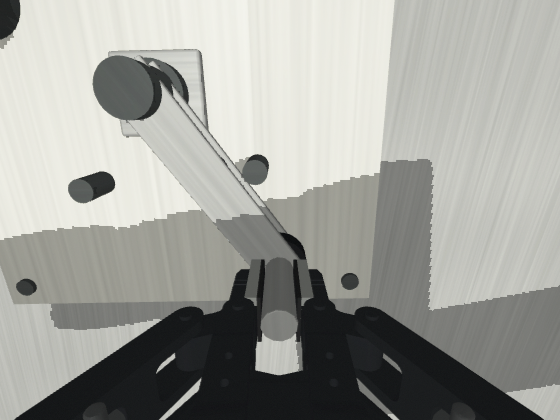

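Post is held between the pads at (279,300), opening about 15 mm. Now I compute the arc points.

```bash
cat > arc.py <<'E'
from h import *
import sys
s=read_state();r=R.from_rotvec(s['tool_rot']).as_matrix();e=s['eef_pos'];pv=np.array([531.3,86.])
a=np.arctan2(e[1]-pv[1],e[0]-pv[0]);print("r",np.hypot(*(e[:2]-pv)),"joint est",np.radians(125+5.6)-a)
for t in map(float,sys.argv[1:]):
    b=np.radians(130.6)-t; rr=115;p=np.r_[pv+rr*np.array([np.cos(b),np.sin(b)]),e[2]]
    print(t,np.round(p,1),np.round(r.T@(p-e)/1000,4).tolist())
E
python3 arc.py 0 0.07 0.14 0.21 0.28 0.35
```

```text
r 114.47994977666173 joint est -0.005296092708567013
0.0 [456.5 173.3 107.6] [-0.0008, -0.0002, 0.0]
0.07 [462.8 178.3 107.6] [-0.0053, -0.0068, 0.0]
0.14 [469.4 182.9 107.6] [-0.0094, -0.0138, 0.0]
0.21 [476.3 187.  107.6] [-0.0129, -0.021, 0.0]
0.28 [483.5 190.6 107.6] [-0.0159, -0.0285, 0.0]
0.35 [490.9 193.7 107.6] [-0.0184, -0.0361, 0.0]
```

```bash
python3 -m inch '[{"rot":[0,0,0],"xyz":[-0.005,-0.0068,0],"hand":0.05},{"rot":[0,0,0],"xyz":[-0.009,-0.0138,0],"hand":0.05},{"rot":[0,0,0],"xyz":[-0.0125,-0.021,0],"hand":0.05},{"rot":[0,0,0],"xyz":[-0.0155,-0.0285,0],"hand":0.05},{"rot":[0,0,0],"xyz":[-0.018,-0.036,0],"hand":0.05}]' 50
python3 arc.py 0.42 0.49 0.56 0.63 0.7
```

```text
t: 14.42
eef_pos: [491.2, 192.9, 107.6]
tool_rot: [2.304, -2.134, 0.0]
wrist_force: [-2.7, -4.9, 9.4]
gripper_width: 0.173
r 114.20778624298396 joint est 0.34946542365684596
0.42 [498.6 196.2 107.6] [-0.0027, -0.0076, -0.0]
0.49 [506.4 198.3 107.6] [-0.0042, -0.0156, -0.0]
0.56 [514.3 199.7 107.6] [-0.005, -0.0236, -0.0]
0.63 [522.3 200.6 107.6] [-0.0053, -0.0316, -0.0]
0.7 [530.3 201.  107.6] [-0.0051, -0.0397, -0.0]
```

```bash
python3 -m inch '[{"rot":[0,0,0],"xyz":[-0.0025,-0.0076,0],"hand":0.05},{"rot":[0,0,0],"xyz":[-0.004,-0.0156,0],"hand":0.05},{"rot":[0,0,0],"xyz":[-0.0047,-0.0236,0],"hand":0.05},{"rot":[0,0,0],"xyz":[-0.005,-0.0316,0],"hand":0.05},{"rot":[0,0,0],"xyz":[-0.0048,-0.0397,0],"hand":0.05}]' 50
python3 arc.py 0.77 0.84 0.91 0.97 1.03 1.07
```

```text
t: 15.05
eef_pos: [529.7, 200.0, 107.5]
tool_rot: [2.303, -2.134, 0.0]
wrist_force: [-6.0, -7.8, 9.9]
gripper_width: 0.174
r 114.00845016110459 joint est 0.6945522208714643
0.77 [538.4 200.8 107.5] [-0.0001, -0.0087, -0.0]
0.84 [546.4 200.  107.5] [0.0013, -0.0166, -0.0]
0.91 [554.3 198.7 107.5] [0.0032, -0.0244, -0.0]
0.97 [561.  197.1 107.5] [0.0053, -0.031, -0.0]
1.03 [567.6 195.1 107.5] [0.0078, -0.0374, -0.0001]
1.07 [572.  193.6 107.5] [0.0096, -0.0417, -0.0001]
```

```bash
python3 -m inch '[{"rot":[0,0,0],"xyz":[0.0008,-0.0087,0],"hand":0.05},{"rot":[0,0,0],"xyz":[0.0021,-0.0166,0],"hand":0.05},{"rot":[0,0,0],"xyz":[0.004,-0.0244,0],"hand":0.05},{"rot":[0,0,0],"xyz":[0.006,-0.031,0],"hand":0.05},{"rot":[0,0,0],"xyz":[0.0073,-0.0345,0],"hand":0.05}]' 50
python3 arc.py 1.03 1.05 1.07 1.09
```

```text
t: 15.68
eef_pos: [563.8, 195.2, 107.5]
tool_rot: [2.302, -2.133, -0.002]
wrist_force: [-9.1, -6.4, 13.4]
gripper_width: 0.174
r 113.93399494823899 joint est 0.9980160746423921
1.03 [567.6 195.1 107.5] [0.0004, -0.0038, -0.0]
1.05 [569.8 194.4 107.5] [0.0013, -0.0059, -0.0]
1.07 [572.  193.6 107.5] [0.0022, -0.008, -0.0]
1.09 [574.1 192.7 107.5] [0.0032, -0.0101, -0.0]
```

```bash
python3 -m inch '[{"rot":[0,0,0],"xyz":[0.0007,-0.0038,0],"hand":0.05},{"rot":[0,0,0],"xyz":[0.0016,-0.0059,0],"hand":0.05},{"rot":[0,0,0],"xyz":[0.0025,-0.008,0],"hand":0.05},{"rot":[0,0,0],"xyz":[0.0025,-0.008,0],"hand":0.05}]' 50
python3 arc.py 1.07 1.09 1.11
```

```text
t: 16.18
eef_pos: [569.9, 193.3, 107.4]
tool_rot: [2.3, -2.131, -0.005]
wrist_force: [-16.3, -7.5, 18.4]
gripper_width: 0.175
r 114.00682216784328 joint est 1.0540818867620447
1.07 [572.  193.6 107.4] [-0.0001, -0.0021, -0.0]
1.09 [574.1 192.7 107.4] [0.0009, -0.0041, -0.0]
1.11 [576.2 191.9 107.4] [0.0019, -0.0062, -0.0]
```

```bash
python3 -m inch '[{"rot":[0,0,0],"xyz":[0.0006,-0.0015,0],"hand":0.05},{"rot":[0,0,0],"xyz":[0.0006,-0.0015,0],"hand":0.05},{"rot":[0,0,0],"xyz":[0.0006,-0.0015,0],"hand":0.05}]' 50
python3 arc.py
python3 - <<'E'
from h import *
for n in("side","scene","wrist"):
    p,d=snapshot(n);cv2.imwrite(f"pics/{n}12.png",p[:,:,::-1]);np.save(f"pics/{n}12.npy",d)
    if n!="wrist":cv2.imwrite(f"pics/{n}12z.png",cv2.resize(p[150:290,180:340,::-1],None,fx=4,fy=4,interpolation=cv2.INTER_CUBIC))
np.savez("pics/w12c.npz",**get_calibration('wrist'))
E
```

```text
t: 16.55
eef_pos: [570.2, 193.1, 107.3]
tool_rot: [2.3, -2.13, -0.008]
wrist_force: [-20.8, -6.5, 21.6]
gripper_width: 0.172
r 113.99986172203812 joint est 1.057283960594218
```

View pics/side12z.png

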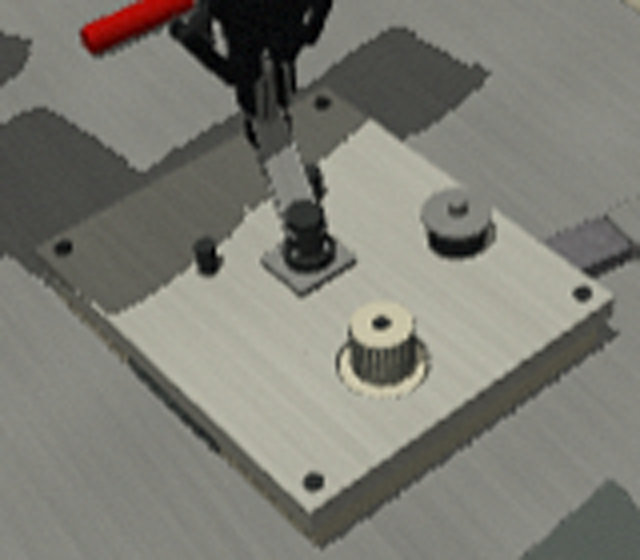

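View pics/scene12z.png

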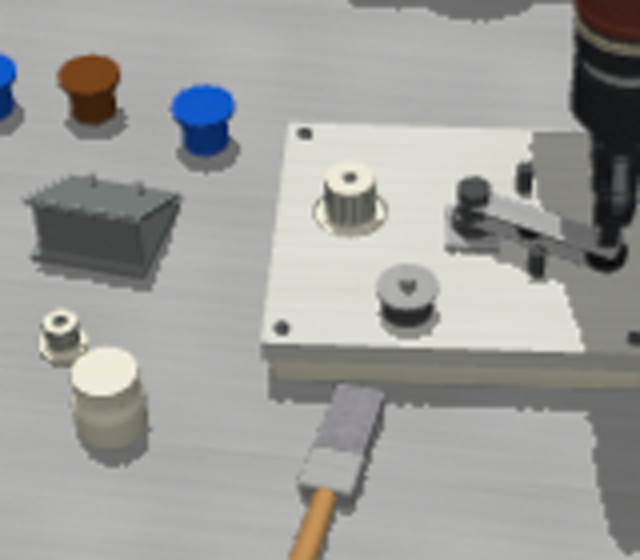

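View pics/wrist12.png

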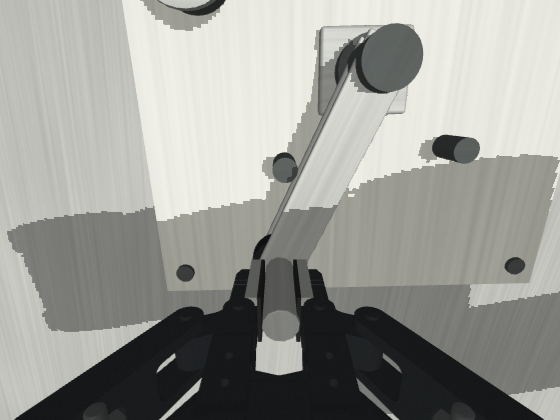

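The wrist view shows the arm against its forward stop pin at (285,167). In the last step the push grew by 4.5 N while the tool moved only 0.3 mm. The pulley sits in the pocket in both views. I let it settle, then hand in.

```bash
python3 -m inch '[{"rot":[0,0,0],"xyz":[0,0,0],"hand":0.05},{"rot":[0,0,0],"xyz":[0,0,0],"hand":0.05},{"rot":[0,0,0],"xyz":[0,0,0],"hand":0.05},{"rot":[0,0,0],"xyz":[0,0,0],"hand":0.05}]' 50
python3 - <<'E'
from h import *
np.set_printoptions(precision=3,suppress=True)
s=read_state();print(s['dq'],s['wrist_force'],s['eef_pos'])
c=get_calibration('side');P=pts(c,np.load("pics/side12.npy"));u,v=180+395/4,150+330/4;print("hub face z",P[int(v),int(u)])
print(close_job())
E
```

```text
t: 17.2
eef_pos: [570.2, 193.1, 107.3]
tool_rot: [2.3, -2.13, -0.008]
wrist_force: [-21.0, -6.7, 22.5]
gripper_width: 0.172
[ 0.003  0.001 -0.001 -0.     0.    -0.   ] [-20.952  -6.679  22.513] [570.219 193.144 107.341]
hub face z [522.095 -24.529  85.146]
the job is handed in; nothing more can be done
None
```

I seated the large white pulley flange down in the deck pocket and let go of it. I then gripped the tensioner post, swung the arm onto its stop, and handed the job in at about 17 s while still holding it there. The hand-in reports no verdict.

- **Pulley:** after release its hub face was flat, at 86.2 mm above the table (86 expected). Its centre was within about 0.5 mm of the measured pocket centre. The last side and scene pictures, taken with the arm on its stop, show it still seated.
- **Tensioner:** I put the joint at about 1.057 rad from the tool position, which is a little over the 1.05 rad stop and so within measuring error. The arm rests against its stop pin in the wrist picture. At the end the robot was still, with the 50 N grip setting on the post and about 22 N of horizontal force at the wrist.
- **Everything else:** the brush, jar and small pulley look unmoved in the last scene crop. I did not measure the bystanders, and I did not check the pan, tub or spray bottle again.

**Disagreement:** the first pocket estimates from the different cameras differed by 2 to 3 mm. I corrected this with a close wrist view before lowering, and the flange went in without touching the rim.

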